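# Pop the photometer's hood, seat the sample vial, relatch the hood

### The job

The sample vial was left standing proud in the photometer under the shut hood: press the teal pad on the hood to pop it open, push the green-capped vial fully down into its well, then push the hood shut and press it until it latches and stays shut. Nothing needs picking up: do not lift the vial, and leave the bottles, lids and the strip box round it where they are.

Things in the scene. Friction and masses are not known exactly. Their poses are not given: they have to be found in the camera images.
- photometer: white bench photometer, 204 mm deep (x), 160 wide (y), fixed to the worktop. Origin: centre of its underside; x points from the front panel (display, keys) to the rear hinge, z up. Under the dark grey hood the dark sample deck is 80 mm above the worktop, its well centred at x = +30 mm, y = 0. The hood covers x -27 to +78 mm, y -58 to +58 mm; shut, its flat top is 104 mm above the worktop.
- hood (a joint): angle of the dark grey hood about its rear hinge (rad): 0 latched shut (at the start), 1.8 fully open, -0.052 pressed against its end stop. Push-push latch: pressing the shut hood and letting go releases it, and a damped spring swings it open in 2 to 3 s; pressed shut again it catches at 0. Pressed too little it springs open again; one more press after it caught opens it again.
- hood_pad (a point): centre of the round teal press pad, 25 mm across, on the hood's top; it moves with the hood. 97 mm from the hinge line, 15 mm from the hood's front edge; 105 mm above the worktop when shut. To release, press here at least 4 mm down (starts to yield at 4 N, stop at 5 mm), then let go and draw the finger up and to the front, out of the hood's way.
- hood_hinge (a point): middle of the hood's hinge line, along the photometer's y, 86 mm above the worktop, at x = +85 mm. The hood's outer face is 18 mm off this line (above it shut, behind it open), its front edge 112 mm away. The spring keeps the hood open: push it from behind, over and down (4 to 8 N), then press the pad 4 to 5 mm below its shut height (firm stop) and let go.
- vial (a joint): height of the sample vial above its seat in the well (m): 0 fully home, 0.007 to 0.012 at the start. A spring clip holds it wherever it is left; about 5 N pushes it down, to a firm stop at 0. It could be pulled out upwards, but must not be.
- vial_top (a point): centre of the flat top of the vial's green screw cap (45 mm across, 22 mm tall); with the vial fully home it is 83 mm above the worktop, 3 mm above the dark deck round it. It cannot be reached while the hood is shut.
- amber_bottle: a square amber dropper bottle with a black top, 47 x 47 x 132 mm; origin at the centre of its underside; a bystander, to be left where it is
- blue_cap_bottle: a small clear screw bottle with a blue cap, 56 mm across, 105 mm tall; origin at the centre of its underside; a bystander, to be left where it is
- red_cap_bottle: a clear screw bottle with a red cap, 63 mm across, 130 mm tall; origin at the centre of its underside; a bystander, to be left where it is
- ring_lid: a red ring lid lying flat, 114 mm across, 40 mm tall; origin at the centre of its underside; a bystander, to be left where it is
- white_lid: a wide white screw lid lying flat, 108 mm across, 28 mm tall; origin at the centre of its underside; a bystander, to be left where it is
- strip_box: a flat slide box with a coloured scale, 46 x 190 x 16 mm, lying on the worktop; origin at the centre of its underside; a bystander, to be left where it is

How it is judged:
By the outcome, as a careful person would: the job done as asked, in the order asked, and still so for the second after the job is handed in, with the robot touching nothing.
It also fails if it takes over 64 s, if anything falls off the work surface, if the arm or the gripper's body presses on something with over 40 N, if the wrist force passes 120 N, or if a joint passes its speed limit or range.

### The arm

A 6-joint arm with a two-finger parallel gripper is mounted at the origin on a cart in front of the work surface, level with it; the furniture and walls round the work are solid. World frame = base frame: x ahead of the robot, y to its left, z up, the work surface at z = 0. Lengths are in m, angles in rad, forces in N, time in s.
With the tool pointing down it reaches from about 0.275 to 0.75 m from the base axis. Payload 10.2 kg.
Tool frame: the origin (TCP) lies between the finger pads; the fingertips stand 14 mm ahead of it and the grasp point (between the pads) lies 5 mm behind it; z points along the fingers, y is the direction in which the jaws open and shut (so a half turn about z gives the same grasp; the last joint's range is limited). The gripper opens to 88 mm and grips with 3 to 60 N. Pads are 18 mm wide; open, the fingers measure 123 mm over their backs; the gripper's body (75 mm by 187 mm) begins 45 mm behind the grasp point.
Start: joints at [-0.223, 0.313, 1.498, -0, 1.331, -0.223], TCP at [0.525, -0, 0.253] pointing down, gripper open.
Joint ranges: [-2.94, 2.94], [-0.97, 2.17], [0.19, 2.56], [-1.23, 4.37], [0.02, 3.11], [-2.88, 2.88]. Speed limits (rad/s): [2.39, 2.39, 3.01, 3.14, 3.14, 3.14].

### API

Orientations are given as a rotation vector (axis times angle).
In Python, from station import * gives the robot as it stands.
- The arm moves only by the shell command python3 -m handwheel 'ROWS'. ROWS is JSON, a list of rows, each an object of numbers: "tx", "ty", "tz": the shift along the tool's x, y, z in cm; "wx", "wy", "wz": the turn, a rotation vector about the tool's x, y, z in rad; "jaw": the closure, from 0 (fully open) to 1 (shut). A call has 1 to 8 rows; each row shifts and turns the pose as measured when the row begins, along the tool's axes as they then stand; what a row does not reach is not made up. A row lasts 1/12 s, in which the tool goes at most 41.7 mm and 7.16 degrees, less where a joint would pass 70% of its speed; a pose out of reach is approached as far as the arm can. A call with a gripper value outside its range is refused whole. The fingers move at their own pace and stop on an object; the grip force is fixed at half the most. Time passes only in rows, so rows that do not move let the fingers close. It gives the time, the measured TCP pose, the force and the opening at its end, in the units of the state.
- observe(): the state, without advancing time (a new reading comes with each control period).
- get_image(name): name is "scene" or "side" or "wrist"; returns (picture, depth): 480x640x3 uint8, red, green, blue; 480x640 float32, m along the optical axis (not along the pixel's ray), 0 where there is no reading.
- camera_model(name): a dict with "intrinsics" (3x3 intrinsics, pixels), "R" (3x3) and "t" (3): a world point X has camera coordinates R X + t. Camera axes: x right, y down, z forward; pixel columns grow to the right and rows downward; lengths in m; the calibration is good to about 2 mm. A picture is of the moment at which its call begins: read the wrist's pose just before it. camera_model takes no time and is no camera call; for the wrist camera it gives the pose at the moment of the call.
- close_job(): hands the job in, once; it reports no verdict.
The state is a dict: "t": time; "joint_pos": joint angles; "qvel": joint speeds; "tau": joint torques, N m; "tcp_pos": TCP position; "ee_rot": TCP orientation; "force": force on the tool from outside, world axes, zero at the start; "wrist_torque": the same for the moment, N m; "width": opening from 0.0 (shut) to 1.0 (fully open).
Only numpy, scipy, OpenCV 4.12 (cv2) and the standard library are available. Lean on these libraries where they do the work, as an engineer would, in place of code of your own. Each camera call takes 0.05 s, during which the arm holds its last target.

## Working session

There is one attempt and no reset: what is moved stays moved. The work goes in short steps, Python scripts to look and compute and a shell command to move; the robot and the scene stay as the last step left them, time stands still between calls to the robot, and variables do not carry over. Pictures are saved under pics/ and viewed, and the job is handed in when it is done.

```bash
mkdir -p pics; ls; python3 - <<'E'
from station import *
import cv2
print(observe())
for n in ["scene","side","wrist"]:
    im,d=get_image(n); cv2.imwrite(f"pics/{n}0.png",im[:,:,::-1])
    import numpy as np; np.save(f"{n}0d.npy",d)
    m=camera_model(n); print(n,m)
    np.savez(f"{n}0m.npz",K=m["intrinsics"],R=m["R"],t=m["t"])
E
```

```text
pics
{'t': 0.0, 'joint_pos': array([-2.23375378e-01,  3.13417678e-01,  1.49841298e+00, -9.13183388e-06,
        1.33098759e+00, -2.23390223e-01]), 'qvel': array([-0.00123828, -0.00128759, -0.00033078,  0.00089314,  0.00057521,
        0.00084209]), 'tau': array([-1.80187753e-04, -4.02218950e+01, -2.52264959e+01,  6.94810320e-02,
        3.53677373e-02, -8.52248218e-05]), 'tcp_pos': array([5.24779452e-01, 4.87341698e-05, 2.52186666e-01]), 'ee_rot': array([-2.22069246e+00, -2.22073026e+00,  1.03735635e-03]), 'force': array([-0.15389797, -0.69853508,  1.20203013]), 'wrist_torque': array([ 0.0080402 , -0.01126119, -0.01073753]), 'width': 0.998622462323898}
scene {'intrinsics': array([[609.81904474,   0.        , 322.10798333],
       [  0.        , 609.81904474, 240.53497661],
       [  0.        ,   0.        ,   1.        ]]), 'R': array([[-0.91378702, -0.40557003, -0.02249969],
       [-0.23255077,  0.56776622, -0.7896592 ],
       [ 0.33303667, -0.71634801, -0.61313303]]), 't': array([0.43911233, 0.18576745, 1.65079863])}
side {'intrinsics': array([[614.04100016,   0.        , 318.26421552],
       [  0.        , 614.04100016, 241.07513009],
       [  0.        ,   0.        ,   1.        ]]), 'R': array([[-0.99035317, -0.13847268,  0.00509128],
       [-0.08270764,  0.56124476, -0.82350699],
       [ 0.11117576, -0.81598384, -0.56728328]]), 't': array([0.47290236, 0.13448869, 1.74302124])}
wrist {'intrinsics': array([[332.56721637,   0.        , 314.02535152],
       [  0.        , 332.56721637, 233.91692713],
       [  0.        ,   0.        ,   1.        ]]), 'R': array([[ 9.99999766e-01, -1.76259815e-04, -6.61423080e-04],
       [ 3.11969619e-05, -9.53538607e-01,  3.01270850e-01],
       [-6.83794386e-04, -3.01270800e-01, -9.53538378e-01]]), 't': array([-0.52371994, -0.04240447,  0.39106456])}
```

View pics/scene0.png

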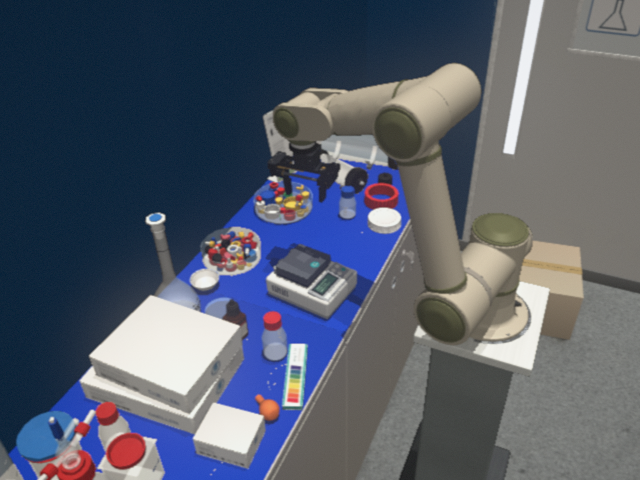

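View pics/side0.png

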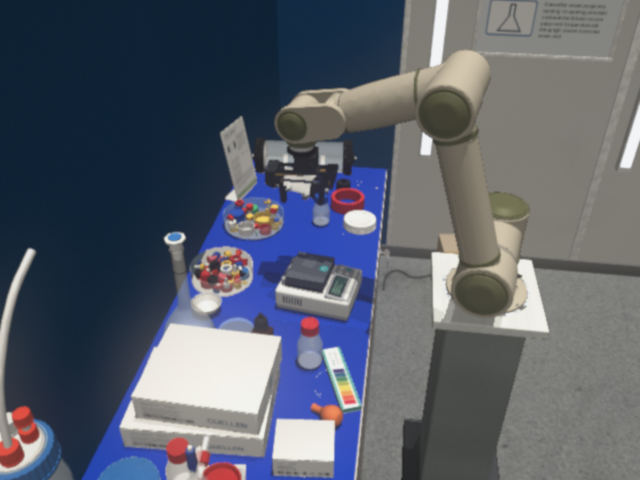

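View pics/wrist0.png

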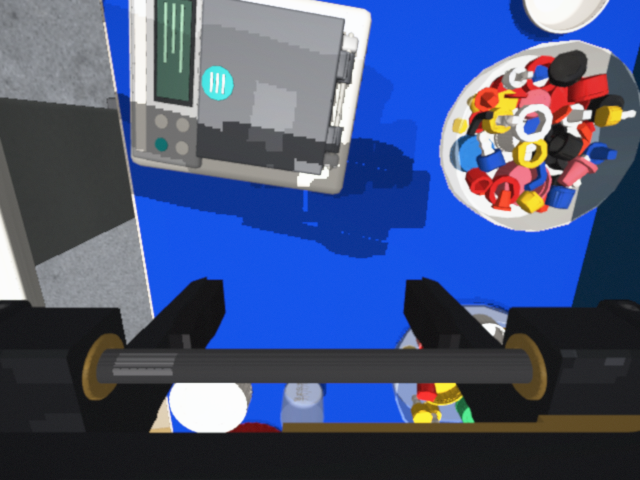

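The wrist view shows the photometer at the top: teal pad at (217,83), hood corners near (343,20) and (320,173), and its display on the left. I'll measure these next.

```bash
cat > h.py <<'E'
import numpy as np, cv2
def load(n,k): 
    z=np.load(f"{n}{k}m.npz"); return z["K"],z["R"],z["t"],np.load(f"{n}{k}d.npy")
def px(n,k,u,v,z=None):
    K,R,t,d=load(n,k)
    ray=np.linalg.inv(K)@[u,v,1.]
    if z is None:
        return R.T@(ray*np.median(d[v-1:v+2,u-1:u+2])-t)
    c=-R.T@t; r=R.T@ray; return c+r*(z-c[2])/r[2]
def snap(k,names=("wrist",)):
    from station import get_image,camera_model,observe
    for n in names:
        m=camera_model(n); im,d=get_image(n)
        cv2.imwrite(f"pics/{n}{k}.png",im[:,:,::-1]); np.save(f"{n}{k}d.npy",d)
        np.savez(f"{n}{k}m.npz",K=m["intrinsics"],R=m["R"],t=m["t"])
    return observe()
E
python3 - <<'E'
from h import *
np.set_printoptions(precision=4,suppress=True)
im=cv2.imread("pics/wrist0.png")
cv2.imwrite("pics/wc.png",cv2.resize(im[0:200,100:400],None,fx=2.6,fy=2.6,interpolation=cv2.INTER_CUBIC))
for u,v in [(217,83),(343,20),(320,173),(210,20),(200,150),(175,50)]: print(u,v,px("wrist",0,u,v))
hsv=cv2.cvtColor(im,cv2.COLOR_BGR2HSV)
m=cv2.inRange(hsv,(80,120,120),(98,255,255));m[120:]=0;m[:,:195]=0;m[:,245:]=0
v,u=np.nonzero(m);print(u.mean(),v.mean(),len(u)); print(px("wrist",0,u.mean(),v.mean(),0.105))
E
```

```text
217 83 [0.4493 0.1109 0.1071]
343 20 [0.5451 0.1536 0.1048]
320 173 [0.5288 0.0421 0.1047]
210 20 [0.4476 0.1534 0.1057]
200 150 [0.4306 0.0608 0.1055]
175 50 [0.4081 0.1399 0.0755]
217.24961479198768 82.4437596302003 649
[0.449  0.1115 0.105 ]
```

View pics/wc.png

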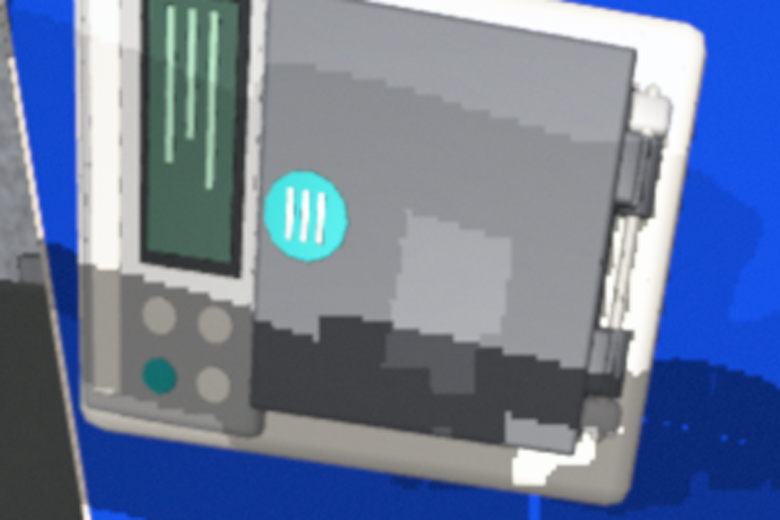

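```bash
python3 - <<'E'
from h import *
np.set_printoptions(precision=4,suppress=True)
P=lambda u,v,z=.104: px("wrist",0,100+u/2.6,v/2.6,z)[:2]
a=P(635,50);b=P(575,452);c=P(252,405);d=P(268,0)
print(a,b,c,d,np.linalg.norm(a-b),np.linalg.norm(b-c))
e=a-b;print("yaw rear",np.arctan2(-e[0],e[1])); e=b-c;print("yaw side",np.arctan2(e[1],e[0])); e=d-c;print("yaw front",np.arctan2(-e[0],e[1]))
yaw=np.mean([np.arctan2(-(a-b)[0],(a-b)[1]),np.arctan2((b-c)[1],(b-c)[0])])
pad=px("wrist",0,217.25,82.44,.105)[:2]
X=np.array([np.cos(yaw),np.sin(yaw)]);Y=np.array([-X[1],X[0]])
print("yaw",yaw,"origin from pad",pad+.012*X,"from corners",(a+b)/2-.078*X, "hinge",pad+.097*X, "well", pad+.042*X)
E
```

```text
[0.5461 0.1543] [0.5298 0.0413] [0.4271 0.0561] [0.4433 0.1665] 0.1141895111015704 0.10377163808941749
yaw rear -0.14317338102267035
yaw side -0.14333528642223387
yaw front -0.14572182990252203
yaw -0.1432543337224521 origin from pad [0.4609 0.1098] from corners [0.4607 0.1089] hinge [0.545  0.0977] well [0.4906 0.1055]
```

```bash
python3 -m handwheel '[{"tx":2.8,"ty":-1.9,"jaw":1},{"tx":2.8,"ty":-1.9,"jaw":1},{"tx":2.8,"ty":-1.9,"jaw":1},{"tx":2.8,"ty":-1.9,"jaw":1},{"wz":-0.12,"jaw":1},{"wz":-0.12,"jaw":1},{"wz":-0.12,"jaw":1},{"wz":-0.12,"jaw":1}]'; python3 -m handwheel '[{"wz":-0.12,"jaw":1},{"wz":-0.12,"jaw":1},{"wz":-0.12,"jaw":1},{"wz":-0.12,"jaw":1},{"wz":-0.12,"jaw":1},{"wz":-0.12,"jaw":1},{"wz":-0.12,"jaw":1},{"wz":-0.10,"jaw":1}]'
```

```text
invalid input at $[0]: expected keys tx, ty, tz, wx, wy, wz, jaw
invalid input at $[0]: expected keys tx, ty, tz, wx, wy, wz, jaw
```

All the keys are required, so I'll write them out in full.

```bash
python3 -m handwheel '[{"tx":2.8,"ty":-1.9,"tz":0,"wx":0,"wy":0,"wz":0,"jaw":1},{"tx":2.8,"ty":-1.9,"tz":0,"wx":0,"wy":0,"wz":0,"jaw":1},{"tx":2.8,"ty":-1.9,"tz":0,"wx":0,"wy":0,"wz":0,"jaw":1},{"tx":2.8,"ty":-1.9,"tz":0,"wx":0,"wy":0,"wz":0,"jaw":1},{"tx":0,"ty":0,"tz":0,"wx":0,"wy":0,"wz":-0.12,"jaw":1},{"tx":0,"ty":0,"tz":0,"wx":0,"wy":0,"wz":-0.12,"jaw":1},{"tx":0,"ty":0,"tz":0,"wx":0,"wy":0,"wz":-0.12,"jaw":1},{"tx":0,"ty":0,"tz":0,"wx":0,"wy":0,"wz":-0.12,"jaw":1}]'; python3 -m handwheel '[{"tx":0,"ty":0,"tz":0,"wx":0,"wy":0,"wz":-0.12,"jaw":1},{"tx":0,"ty":0,"tz":0,"wx":0,"wy":0,"wz":-0.12,"jaw":1},{"tx":0,"ty":0,"tz":0,"wx":0,"wy":0,"wz":-0.12,"jaw":1},{"tx":0,"ty":0,"tz":0,"wx":0,"wy":0,"wz":-0.12,"jaw":1},{"tx":0,"ty":0,"tz":0,"wx":0,"wy":0,"wz":-0.12,"jaw":1},{"tx":0,"ty":0,"tz":0,"wx":0,"wy":0,"wz":-0.12,"jaw":1},{"tx":0,"ty":0,"tz":0,"wx":0,"wy":0,"wz":-0.12,"jaw":1},{"tx":0,"ty":0,"tz":0,"wx":0,"wy":0,"wz":-0.1,"jaw":1}]'
```

```text
t: 0.82
tcp_pos: [0.4439, 0.1168, 0.2503]
ee_rot: [-1.615, -2.689, 0.003]
force: [0.2, -0.3, -0.1]
width: 0.418
t: 1.48
tcp_pos: [0.4427, 0.1172, 0.2489]
ee_rot: [-0.158, -3.129, -0.0]
force: [-0.4, 0.3, 0.4]
width: 0.003
```

```bash
cat >> h.py <<'E'
from scipy.spatial.transform import Rotation as Ro
YAW=-.1435; X=np.array([np.cos(YAW),np.sin(YAW),0]); Y=np.array([-X[1],X[0],0]); Z=np.array([0,0,1.])
O=np.array([.4608,.1093,0])
def ph(x,y,z): return O+x*X+y*Y+z*Z   # photometer -> world
def plan(tip,tilt=0.):
    """tip: fingertip target in photometer frame; tilt about Y (photometer)"""
    from station import observe
    s=observe(); R=Ro.from_rotvec(s["ee_rot"]).as_matrix()
    Rt=Ro.from_rotvec(tilt*Y).as_matrix()@np.column_stack([-X,Y,-Z])
    tgt=ph(*tip)-.014*Rt[:,2]
    d=R.T@(tgt-s["tcp_pos"])*100; w=Ro.from_matrix(R.T@Rt).as_rotvec()
    cur=s["tcp_pos"]+.014*R[:,2]-O
    print("t %.2f tip now(mm)"%s["t"],np.round(np.array([cur@X,cur@Y,cur[2]])*1000,1),"d cm",np.round(d,2),"w",np.round(w,3),"F",np.round(s["force"],1))
E
python3 -c "
from h import *
plan((-.012,0,.110))"
```

```text
t 1.48 tip now(mm) [-19.2   5.2 234.9] d cm [-0.79 -0.55 12.48] w [-0.    -0.008  0.042] F [-0.4  0.3  0.4]
```

```bash
python3 -m handwheel '[{"tx":-0.3,"ty":-0.2,"tz":3,"wx":0,"wy":0,"wz":0.04,"jaw":1},{"tx":-0.3,"ty":-0.2,"tz":3,"wx":0,"wy":0,"wz":0,"jaw":1},{"tx":-0.2,"ty":-0.1,"tz":3,"wx":0,"wy":0,"wz":0,"jaw":1},{"tx":0,"ty":0,"tz":2,"wx":0,"wy":0,"wz":0,"jaw":1},{"tx":0,"ty":0,"tz":0,"wx":0,"wy":0,"wz":0,"jaw":1}]'; python3 -c "
from h import *
plan((-.012,0,.110))"
```

```text
t: 1.9
tcp_pos: [0.4501, 0.1112, 0.1358]
ee_rot: [-0.213, -3.13, -0.001]
force: [-0.8, -0.3, -1.0]
width: 0.007
t 1.90 tip now(mm) [-11.    0.3 121.8] d cm [ 0.1  -0.03  1.19] w [ 0.    -0.004  0.008] F [-0.8 -0.3 -1. ]
```

```bash
python3 -m handwheel '[{"tx":0.1,"ty":0,"tz":1.2,"wx":0,"wy":0,"wz":0,"jaw":1},{"tx":0,"ty":0,"tz":0.4,"wx":0,"wy":0,"wz":0,"jaw":1},{"tx":0,"ty":0,"tz":0.3,"wx":0,"wy":0,"wz":0,"jaw":1}]'; python3 -c "
from h import *
plan((-.012,0,.1005))"
```

```text
t: 2.15
tcp_pos: [0.4492, 0.1114, 0.118]
ee_rot: [-0.212, -3.13, -0.001]
force: [-4.3, 0.4, 6.2]
width: 0.006
t 2.15 tip now(mm) [-11.8   0.4 104. ] d cm [ 0.02 -0.04  0.35] w [ 0.    -0.005  0.008] F [-4.3  0.4  6.2]
```

Contact at about 104 mm. Now I'll press to the stop.

```bash
python3 -m handwheel '[{"tx":0,"ty":0,"tz":0.35,"wx":0,"wy":0,"wz":0,"jaw":1},{"tx":0,"ty":0,"tz":0.3,"wx":0,"wy":0,"wz":0,"jaw":1},{"tx":0,"ty":0,"tz":0.3,"wx":0,"wy":0,"wz":0,"jaw":1}]'; python3 -c "
from h import *
plan((-.012,0,.1005))"
```

```text
t: 2.4
tcp_pos: [0.4494, 0.1116, 0.1139]
ee_rot: [-0.21, -3.13, 0.0]
force: [-19.1, -2.3, 43.4]
width: 0.007
t 2.40 tip now(mm) [-11.7   0.6  99.9] d cm [ 0.04 -0.06 -0.06] w [-0.001 -0.004  0.009] F [-19.1  -2.3  43.4]
```

```bash
python3 -m handwheel '[{"tx":0.3,"ty":0,"tz":-1.5,"wx":0,"wy":0,"wz":0,"jaw":1},{"tx":2,"ty":0,"tz":-3.5,"wx":0,"wy":0,"wz":0,"jaw":1},{"tx":2,"ty":0,"tz":-3.5,"wx":0,"wy":0,"wz":0,"jaw":1},{"tx":2,"ty":0,"tz":-3.5,"wx":0,"wy":0,"wz":0,"jaw":1},{"tx":1,"ty":0,"tz":-3,"wx":0,"wy":0,"wz":0,"jaw":1},{"tx":0,"ty":0,"tz":0,"wx":0,"wy":0,"wz":0,"jaw":1},{"tx":0,"ty":0,"tz":0,"wx":0,"wy":0,"wz":0,"jaw":1},{"tx":0,"ty":0,"tz":0,"wx":0,"wy":0,"wz":0,"jaw":1}]'; for i in 1 2; do python3 -m handwheel '[{"tx":0,"ty":0,"tz":0,"wx":0,"wy":0,"wz":0,"jaw":1},{"tx":0,"ty":0,"tz":0,"wx":0,"wy":0,"wz":0,"jaw":1},{"tx":0,"ty":0,"tz":0,"wx":0,"wy":0,"wz":0,"jaw":1},{"tx":0,"ty":0,"tz":0,"wx":0,"wy":0,"wz":0,"jaw":1},{"tx":0,"ty":0,"tz":0,"wx":0,"wy":0,"wz":0,"jaw":1},{"tx":0,"ty":0,"tz":0,"wx":0,"wy":0,"wz":0,"jaw":1},{"tx":0,"ty":0,"tz":0,"wx":0,"wy":0,"wz":0,"jaw":1},{"tx":0,"ty":0,"tz":0,"wx":0,"wy":0,"wz":0,"jaw":1}]'; done;  python3 -c "
from h import *
snap(1,('wrist','side'))
plan((.03,0,.2))"
```

```text
t: 3.07
tcp_pos: [0.3759, 0.1219, 0.2801]
ee_rot: [0.209, 3.123, 0.002]
force: [-0.1, 0.0, 0.3]
width: 0.007
t: 3.73
tcp_pos: [0.3761, 0.1215, 0.276]
ee_rot: [0.211, 3.132, 0.0]
force: [0.7, 0.1, 0.0]
width: 0.004
t: 4.4
tcp_pos: [0.3761, 0.1215, 0.2761]
ee_rot: [0.211, 3.131, 0.0]
force: [0.7, -0.1, -0.1]
width: 0.005
t 4.50 tip now(mm) [-85.5  -0.  262.1] d cm [-11.54  -0.1    6.24] w [0.001 0.003 0.009] F [-0.1  1.   0.4]
```

View pics/wrist1.png

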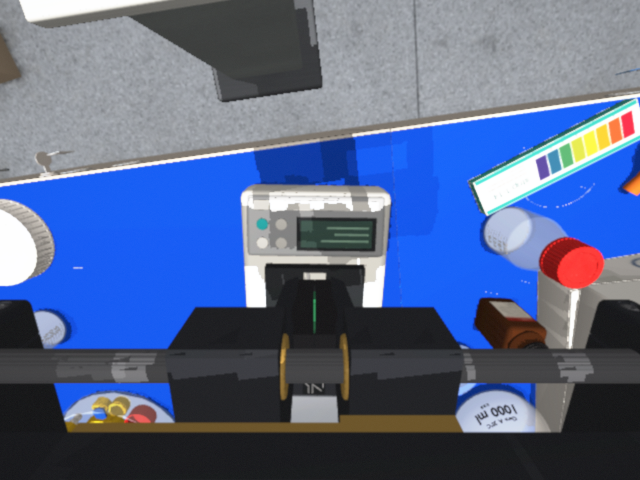

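View pics/side1.png

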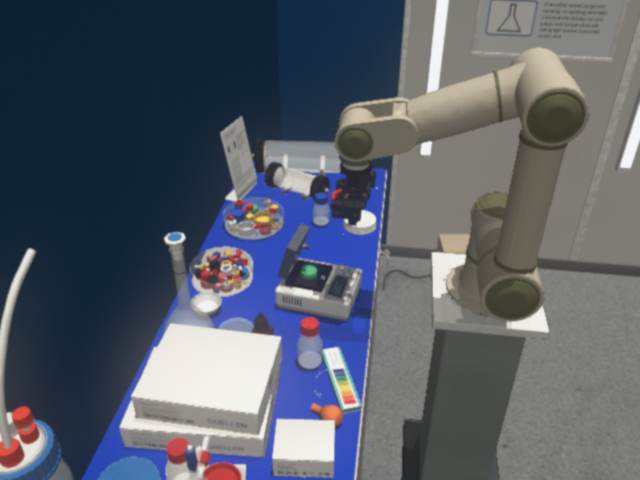

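```bash
python3 - <<'E'
from h import *
np.set_printoptions(precision=1,suppress=True)
def P(u,v):
    p=px("side",1,u,v); d=p-O; return np.array([d@X,d@Y,d[2]])*1000
for n,(u,v) in dict(cap=(309,271),stopper=(175,240),flask=(187,300),bowl=(205,300),pl=(222,270),hoodtip=(299,232),amber=(262,322)).items(): print(n,P(u,v))
im=cv2.imread("pics/side1.png"); cv2.imwrite("pics/s1c.png",cv2.resize(im[210:330,150:370],None,fx=3.6,fy=3.6,interpolation=cv2.INTER_CUBIC))
E
```

```text
cap [26.9  3.8 90.7]
stopper [248.8 283.1 332.3]
flask [243.5 279.7 159.5]
bowl [291.2 111.2  12.3]
pl [275.2  23.8  54.8]
hoodtip [ 61.1 -19.1 196. ]
amber [ 66.5 255.6 114.7]
```

View pics/s1c.png

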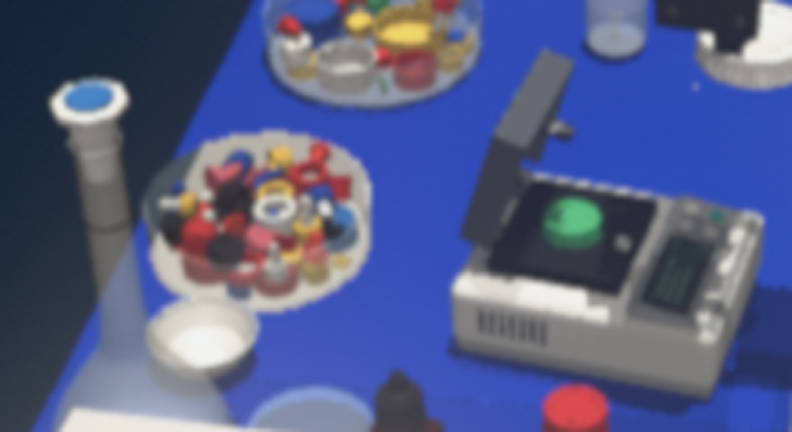

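```bash
for i in 1 2; do python3 -m handwheel '[{"tx":0,"ty":0,"tz":0,"wx":0,"wy":0,"wz":0,"jaw":1},{"tx":0,"ty":0,"tz":0,"wx":0,"wy":0,"wz":0,"jaw":1},{"tx":0,"ty":0,"tz":0,"wx":0,"wy":0,"wz":0,"jaw":1},{"tx":0,"ty":0,"tz":0,"wx":0,"wy":0,"wz":0,"jaw":1},{"tx":0,"ty":0,"tz":0,"wx":0,"wy":0,"wz":0,"jaw":1},{"tx":0,"ty":0,"tz":0,"wx":0,"wy":0,"wz":0,"jaw":1},{"tx":0,"ty":0,"tz":0,"wx":0,"wy":0,"wz":0,"jaw":1},{"tx":0,"ty":0,"tz":0,"wx":0,"wy":0,"wz":0,"jaw":1}]'; done;  python3 -c "
from h import *
snap(2,('side',))
im=cv2.imread('pics/side2.png'); cv2.imwrite('pics/s2c.png',cv2.resize(im[210:330,220:370],None,fx=5,fy=5,interpolation=cv2.INTER_CUBIC))
plan((.03,0,.23))"
```

```text
t: 5.17
tcp_pos: [0.3761, 0.1215, 0.276]
ee_rot: [0.211, 3.131, 0.0]
force: [0.0, -0.3, -0.5]
width: 0.003
t: 5.83
tcp_pos: [0.3761, 0.1215, 0.2761]
ee_rot: [0.211, 3.131, 0.0]
force: [0.4, -0.5, -0.6]
width: 0.005
t 5.88 tip now(mm) [-85.5  -0.  262.1] d cm [-11.55  -0.1    3.24] w [0.001 0.003 0.009] F [-0.2 -0.6 -0.1]
```

View pics/s2c.png

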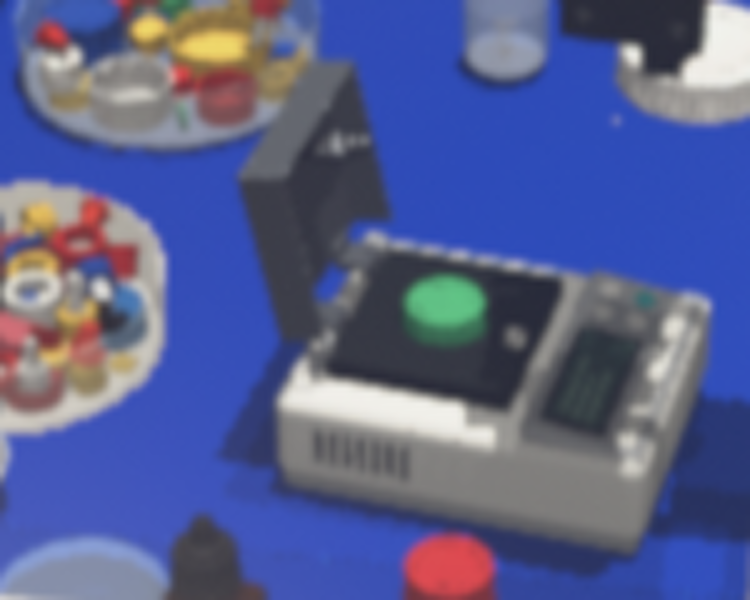

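The hood is open past vertical, and the green cap stands proud at about (445,300) in the crop. Moving over it now.

```bash
python3 -m handwheel '[{"tx":-3.6,"ty":0,"tz":0.5,"wx":0,"wy":0,"wz":0,"jaw":1},{"tx":-3.6,"ty":0,"tz":1.5,"wx":0,"wy":0,"wz":0,"jaw":1},{"tx":-3,"ty":0,"tz":2.5,"wx":0,"wy":0,"wz":0,"jaw":1},{"tx":-1,"ty":0,"tz":3.5,"wx":0,"wy":0,"wz":0,"jaw":1},{"tx":0,"ty":0,"tz":3.5,"wx":0,"wy":0,"wz":0,"jaw":1},{"tx":0,"ty":0,"tz":2.5,"wx":0,"wy":0,"wz":0,"jaw":1},{"tx":0,"ty":0,"tz":1,"wx":0,"wy":0,"wz":0,"jaw":1}]';  python3 -c "
from h import *
plan((.028,0,.100))"
```

```text
t: 6.47
tcp_pos: [0.4957, 0.1057, 0.1236]
ee_rot: [0.21, 3.12, 0.002]
force: [-0.4, -0.2, -0.1]
width: 0.008
t 6.47 tip now(mm) [ 35.3   1.5 109.6] d cm [ 0.72 -0.14  0.95] w [0.002 0.015 0.009] F [-0.4 -0.2 -0.1]
```

```bash
python3 -m handwheel '[{"tx":0.5,"ty":-0.1,"tz":1,"wx":0,"wy":0,"wz":0,"jaw":1},{"tx":0,"ty":0,"tz":0.8,"wx":0,"wy":0,"wz":0,"jaw":1},{"tx":0,"ty":0,"tz":0.5,"wx":0,"wy":0,"wz":0,"jaw":1},{"tx":0,"ty":0,"tz":0.4,"wx":0,"wy":0,"wz":0,"jaw":1}]';  python3 -c "
from h import *
plan((.03,0,.083))"
```

```text
t: 6.8
tcp_pos: [0.4906, 0.1053, 0.0967]
ee_rot: [0.209, 3.124, 0.0]
force: [-33.0, -2.9, 89.9]
width: 0.004
t 6.80 tip now(mm) [30.2  0.3 82.7] d cm [ 0.   -0.03 -0.03] w [0.001 0.011 0.01 ] F [-33.   -2.9  89.9]
```

```bash
python3 -m handwheel '[{"tx":0,"ty":0,"tz":-0.5,"wx":0,"wy":0,"wz":0,"jaw":1},{"tx":0.5,"ty":0,"tz":-2,"wx":0,"wy":0,"wz":0,"jaw":1},{"tx":2,"ty":0,"tz":-3.6,"wx":0,"wy":0,"wz":0,"jaw":1},{"tx":2,"ty":0,"tz":-3.6,"wx":0,"wy":0,"wz":0,"jaw":1},{"tx":2,"ty":0,"tz":-3.6,"wx":0,"wy":0,"wz":0,"jaw":1},{"tx":2,"ty":0,"tz":-3.6,"wx":0,"wy":0,"wz":0,"jaw":1},{"tx":0,"ty":0,"tz":0,"wx":0,"wy":0,"wz":0,"jaw":1}]';  python3 - <<'E'
from h import *
snap(3,('side','wrist'))
im=cv2.imread('pics/side3.png'); cv2.imwrite('pics/s3c.png',cv2.resize(im[210:330,220:370],None,fx=5,fy=5,interpolation=cv2.INTER_CUBIC))
plan((.16,0,.26))
im=im.astype(int); 
K,R,t,d=load("side",3)
for k in (2,3):
    i=cv2.cvtColor(cv2.imread(f'pics/side{k}.png'),cv2.COLOR_BGR2HSV); m=cv2.inRange(i,(60,90,120),(85,255,255)); m[:255]=0;m[300:]=0;m[:,:290]=0;m[:,330:]=0
    v,u=np.nonzero(m); P=np.array([px("side",k,int(a),int(b))-O for a,b in zip(u,v)])
    print(k,len(u),np.percentile(P[:,2]*1000,[5,25,50,75,90]),(P@X).mean(),(P@Y).mean(),v.mean())
E
```

```text
t: 7.38
tcp_pos: [0.4042, 0.117, 0.2745]
ee_rot: [0.209, 3.115, 0.001]
force: [-0.5, 0.5, 0.9]
width: 0.005
t 7.48 tip now(mm) [-56.3  -0.9 255.5] d cm [-21.65  -0.09  -0.17] w [0.001 0.013 0.009] F [ 0.7 -0.5 -0.1]
2 138 [80.30145    88.56726508 89.55148307 90.34909082 90.89280476] 0.029949700532099763 -0.002151022412696106 270.1376811594203
3 79 [79.31371136 80.27697111 81.72577417 82.57507692 83.54063032] 0.03714366541230229 0.0005998181804443553 272.34177215189874
```

View pics/s3c.png

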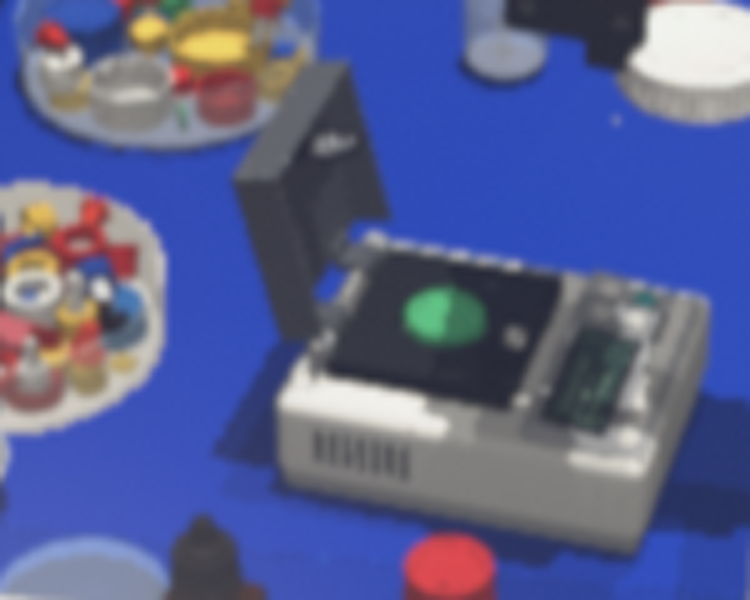

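The vial is home: the cap top reads about 82–83 mm, flush with the deck. Next I'll go over and behind the hood.

```bash
python3 -m handwheel '[{"tx":-3.2,"ty":0,"tz":-1,"wx":0,"wy":0.01,"wz":0,"jaw":1},{"tx":-3.8,"ty":0,"tz":0,"wx":0,"wy":0,"wz":0,"jaw":1},{"tx":-3.8,"ty":0,"tz":0,"wx":0,"wy":0,"wz":0,"jaw":1},{"tx":-3.8,"ty":0,"tz":0,"wx":0,"wy":0,"wz":0,"jaw":1},{"tx":-3.8,"ty":0,"tz":0,"wx":0,"wy":0,"wz":0,"jaw":1},{"tx":-3,"ty":0,"tz":0,"wx":0,"wy":0,"wz":0,"jaw":1},{"tx":0,"ty":0,"tz":0,"wx":0,"wy":0,"wz":0,"jaw":1}]';  python3 -c "
from h import *
plan((.165,0,.165))"
```

```text
t: 8.07
tcp_pos: [0.6255, 0.0851, 0.2623]
ee_rot: [-0.212, -3.118, -0.0]
force: [-0.7, 0.3, -0.3]
width: 0.005
t 8.07 tip now(mm) [166.3  -0.4 248.3] d cm [0.01 0.05 8.33] w [-0.001 -0.017  0.008] F [-0.7  0.3 -0.3]
```

```bash
python3 -m handwheel '[{"tx":0,"ty":0,"tz":3,"wx":0,"wy":-0.015,"wz":0,"jaw":1},{"tx":0,"ty":0,"tz":3,"wx":0,"wy":0,"wz":0,"jaw":1},{"tx":0,"ty":0,"tz":1.5,"wx":0,"wy":0,"wz":0,"jaw":1},{"tx":0,"ty":0,"tz":0,"wx":0,"wy":0,"wz":0,"jaw":1}]';  python3 - <<'E'
from h import *
plan((.165,0,.165))
for r in (.08,.088,.097):
  for th in (1.8,1.6,1.4,1.2,1.0,.8,.6,.4,.2,0):
    print(r,th,np.round([85+1000*(-r*np.cos(th)+.018*np.sin(th)),86+1000*(r*np.sin(th)+.018*np.cos(th))]),end=' ')
  print()
E
```

```text
t: 8.4
tcp_pos: [0.6259, 0.0836, 0.174]
ee_rot: [-0.215, -3.123, 0.002]
force: [-0.2, -0.3, -0.4]
width: 0.008
t 8.40 tip now(mm) [166.9  -1.8 160. ] d cm [ 0.21  0.18 -0.5 ] w [-0.002 -0.011  0.006] F [-0.2 -0.3 -0.4]
0.08 1.8 [121. 160.] 0.08 1.6 [105. 165.] 0.08 1.4 [ 89. 168.] 0.08 1.2 [ 73. 167.] 0.08 1.0 [ 57. 163.] 0.08 0.8 [ 42. 156.] 0.08 0.6 [ 29. 146.] 0.08 0.4 [ 18. 134.] 0.08 0.2 [ 10. 120.] 0.08 0 [  5. 104.] 
0.088 1.8 [123. 168.] 0.088 1.6 [106. 173.] 0.088 1.4 [ 88. 176.] 0.088 1.2 [ 70. 175.] 0.088 1.0 [ 53. 170.] 0.088 0.8 [ 37. 162.] 0.088 0.6 [ 23. 151.] 0.088 0.4 [ 11. 137.] 0.088 0.2 [  2. 121.] 0.088 0 [ -3. 104.] 
0.097 1.8 [125. 176.] 0.097 1.6 [106. 182.] 0.097 1.4 [ 86. 185.] 0.097 1.2 [ 67. 183.] 0.097 1.0 [ 48. 177.] 0.097 0.8 [ 30. 168.] 0.097 0.6 [ 15. 156.] 0.097 0.4 [  3. 140.] 0.097 0.2 [ -6. 123.] 0.097 0 [-12. 104.]
```

```bash
python3 -m handwheel '[{"tx":1.8,"ty":0.1,"tz":-0.6,"wx":0,"wy":0,"wz":0,"jaw":1},{"tx":1.6,"ty":0,"tz":0,"wx":0,"wy":0,"wz":0,"jaw":1},{"tx":1.2,"ty":0,"tz":0,"wx":0,"wy":0,"wz":0,"jaw":1},{"tx":1.2,"ty":0,"tz":-0.1,"wx":0,"wy":0,"wz":0,"jaw":1},{"tx":1.2,"ty":0,"tz":-0.1,"wx":0,"wy":0,"wz":0,"jaw":1}]';  python3 - <<'E'
from h import *
plan((.080,0,.172))
E
```

```text
t: 8.82
tcp_pos: [0.5596, 0.0932, 0.1813]
ee_rot: [-0.22, -3.133, 0.001]
force: [8.4, 0.0, -3.8]
width: 0.005
t 8.82 tip now(mm) [100.   -1.8 167.3] d cm [ 2.    0.19 -0.47] w [-0.001 -0.001  0.003] F [ 8.4  0.  -3.8]
```

```bash
python3 -m handwheel '[{"tx":1.2,"ty":0.1,"tz":-0.3,"wx":0,"wy":0,"wz":0,"jaw":1},{"tx":1.2,"ty":0,"tz":-0.1,"wx":0,"wy":0,"wz":0,"jaw":1},{"tx":1.2,"ty":0,"tz":0.1,"wx":0,"wy":0,"wz":0,"jaw":1},{"tx":1.2,"ty":0,"tz":0.3,"wx":0,"wy":0,"wz":0,"jaw":1},{"tx":1.2,"ty":0,"tz":0.4,"wx":0,"wy":0,"wz":0,"jaw":1}]';  python3 - <<'E'
from h import *
plan((.037,0,.162))
E
```

```text
t: 9.23
tcp_pos: [0.506, 0.1013, 0.1804]
ee_rot: [0.222, 3.109, -0.001]
force: [8.4, -0.7, 1.1]
width: 0.004
t 9.23 tip now(mm) [ 46.2  -1.5 166.4] d cm [0.9  0.15 0.41] w [0.001 0.025 0.001] F [ 8.4 -0.7  1.1]
```

```bash
python3 -m handwheel '[{"tx":1.2,"ty":0.1,"tz":0.6,"wx":0,"wy":0,"wz":0,"jaw":1},{"tx":1.1,"ty":0,"tz":0.8,"wx":0,"wy":0,"wz":0,"jaw":1},{"tx":1.0,"ty":0,"tz":1,"wx":0,"wy":0,"wz":0,"jaw":1},{"tx":0.8,"ty":0,"tz":1.2,"wx":0,"wy":0,"wz":0,"jaw":1}]';  python3 - <<'E'
from h import *
plan((-.01,0,.12))
E
```

```text
t: 9.57
tcp_pos: [0.4728, 0.1069, 0.1485]
ee_rot: [0.221, 3.082, -0.001]
force: [-3.2, 0.2, 13.2]
width: 0.005
t 9.57 tip now(mm) [ 12.9  -0.6 134.5] d cm [2.29 0.06 1.34] w [0.003 0.052 0.   ] F [-3.2  0.2 13.2]
```

```bash
python3 -m handwheel '[{"tx":1.0,"ty":0,"tz":0.7,"wx":0,"wy":0.02,"wz":0,"jaw":1},{"tx":0.9,"ty":0,"tz":0.8,"wx":0,"wy":0.02,"wz":0,"jaw":1},{"tx":0.3,"ty":0,"tz":0.8,"wx":0,"wy":0.01,"wz":0,"jaw":1}]';  python3 - <<'E'
from h import *
plan((-.012,0,.1005))
E
```

```text
t: 9.82
tcp_pos: [0.4544, 0.1098, 0.1268]
ee_rot: [0.224, 3.121, 0.005]
force: [-1.7, -0.5, 6.8]
width: 0.002
t 9.82 tip now(mm) [ -6.2  -0.4 112.8] d cm [0.57 0.04 1.22] w [0.004 0.013 0.   ] F [-1.7 -0.5  6.8]
```

```bash
python3 -m handwheel '[{"tx":0.4,"ty":0,"tz":0.6,"wx":0,"wy":0.01,"wz":0,"jaw":1},{"tx":0.1,"ty":0,"tz":0.4,"wx":0,"wy":0,"wz":0,"jaw":1}]';  python3 - <<'E'
from h import *
plan((-.012,0,.1005))
E
```

```text
t: 9.98
tcp_pos: [0.4504, 0.1104, 0.117]
ee_rot: [0.225, 3.128, 0.006]
force: [-2.7, -0.1, 7.3]
width: 0.006
t 9.98 tip now(mm) [-10.4  -0.4 103. ] d cm [0.16 0.04 0.25] w [0.004 0.005 0.   ] F [-2.7 -0.1  7.3]
```

```bash
python3 -m handwheel '[{"tx":0,"ty":0,"tz":0.35,"wx":0,"wy":0,"wz":0,"jaw":1},{"tx":0,"ty":0,"tz":0.3,"wx":0,"wy":0,"wz":0,"jaw":1},{"tx":0,"ty":0,"tz":0.25,"wx":0,"wy":0,"wz":0,"jaw":1}]';  python3 - <<'E'
from h import *
plan((-.012,0,.1005))
E
```

```text
t: 10.23
tcp_pos: [0.4502, 0.1106, 0.1139]
ee_rot: [0.222, 3.129, 0.005]
force: [-16.2, -3.2, 39.0]
width: 0.006
t 10.23 tip now(mm) [-10.7  -0.2  99.9] d cm [ 0.13  0.03 -0.06] w [0.003 0.004 0.002] F [-16.2  -3.2  39. ]
```

At the stop, same height and force as the opening press. Letting go straight up now, then I'll watch the hood.

```bash
python3 -m handwheel '[{"tx":0,"ty":0,"tz":-0.8,"wx":0,"wy":0,"wz":0,"jaw":1},{"tx":0,"ty":0,"tz":-1.5,"wx":0,"wy":0,"wz":0,"jaw":1},{"tx":1,"ty":0,"tz":-3.5,"wx":0,"wy":0,"wz":0,"jaw":1},{"tx":2,"ty":0,"tz":-3.5,"wx":0,"wy":0,"wz":0,"jaw":1},{"tx":2,"ty":0,"tz":-3.5,"wx":0,"wy":0,"wz":0,"jaw":1},{"tx":2,"ty":0,"tz":-3.5,"wx":0,"wy":0,"wz":0,"jaw":1},{"tx":0,"ty":0,"tz":0,"wx":0,"wy":0,"wz":0,"jaw":1},{"tx":0,"ty":0,"tz":0,"wx":0,"wy":0,"wz":0,"jaw":1}]'; for i in 1 2; do python3 -m handwheel '[{"tx":0,"ty":0,"tz":0,"wx":0,"wy":0,"wz":0,"jaw":1},{"tx":0,"ty":0,"tz":0,"wx":0,"wy":0,"wz":0,"jaw":1},{"tx":0,"ty":0,"tz":0,"wx":0,"wy":0,"wz":0,"jaw":1},{"tx":0,"ty":0,"tz":0,"wx":0,"wy":0,"wz":0,"jaw":1},{"tx":0,"ty":0,"tz":0,"wx":0,"wy":0,"wz":0,"jaw":1},{"tx":0,"ty":0,"tz":0,"wx":0,"wy":0,"wz":0,"jaw":1},{"tx":0,"ty":0,"tz":0,"wx":0,"wy":0,"wz":0,"jaw":1},{"tx":0,"ty":0,"tz":0,"wx":0,"wy":0,"wz":0,"jaw":1}]'; done;  python3 - <<'E'
from h import *
snap(4,('side','scene'))
im=cv2.imread('pics/side4.png'); cv2.imwrite('pics/s4c.png',cv2.resize(im[190:430,210:400],None,fx=2.5,fy=2.5,interpolation=cv2.INTER_CUBIC))
plan((.03,0,.26))
for k in (0,4):
    for n,u,v in (("side",311,266),("side",325,272),("side",300,278)): 
        p=px(n,k,u,v)-O; print(k,np.round(np.array([p@X,p@Y,p[2]])*1000,1))
# bystander change
a=cv2.imread('pics/side0.png').astype(int);b=im.astype(int); d=np.abs(a-b).max(2)>60
d=d.astype(np.uint8); n,l,s,c=cv2.connectedComponentsWithStats(d); print([tuple(x) for x in s[1:] if x[4]>25])
E
```

```text
t: 10.9
tcp_pos: [0.3749, 0.1205, 0.2829]
ee_rot: [-0.223, -3.127, -0.004]
force: [-0.5, 0.2, -1.0]
width: 0.004
t: 11.57
tcp_pos: [0.375, 0.1201, 0.2773]
ee_rot: [-0.223, -3.116, -0.003]
force: [0.1, -0.3, -0.4]
width: 0.001
t: 12.23
tcp_pos: [0.3751, 0.1201, 0.2774]
ee_rot: [-0.223, -3.116, -0.003]
force: [-0.1, 0.2, 0.6]
width: 0.007
t 12.33 tip now(mm) [-86.6  -1.6 263.4] d cm [-11.64   0.15   0.13] w [ 0.001 -0.018  0.   ] F [-0.1  0.3 -0.3]
0 [ 22.1   0.8 106.4]
0 [-20.4  13.2 104.5]
0 [ 35.8  55.6 103.6]
4 [ 23.3  -3.1 103.4]
4 [-19.5   9.6 101.7]
4 [ 35.9  55.1 103.2]
[(np.int32(529), np.int32(48), np.int32(23), np.int32(7), np.int32(99)), (np.int32(440), np.int32(51), np.int32(44), np.int32(33), np.int32(910)), (np.int32(530), np.int32(56), np.int32(48), np.int32(35), np.int32(895)), (np.int32(497), np.int32(63), np.int32(27), np.int32(20), np.int32(270)), (np.int32(341), np.int32(65), np.int32(128), np.int32(60), np.int32(2446)), (np.int32(405), np.int32(73), np.int32(9), np.int32(7), np.int32(34)), (np.int32(275), np.int32(75), np.int32(126), np.int32(65), np.int32(3020)),
[... 861 characters left out ...]
 np.int32(7), np.int32(37)), (np.int32(501), np.int32(209), np.int32(6), np.int32(6), np.int32(26)), (np.int32(477), np.int32(220), np.int32(65), np.int32(108), np.int32(2820)), (np.int32(455), np.int32(234), np.int32(14), np.int32(32), np.int32(286)), (np.int32(259), np.int32(257), np.int32(32), np.int32(26), np.int32(494)), (np.int32(313), np.int32(278), np.int32(38), np.int32(26), np.int32(301)), (np.int32(361), np.int32(278), np.int32(15), np.int32(12), np.int32(138)), (np.int32(433), np.int32(293), np.int32(18), np.int32(28), np.int32(327)), (np.int32(351), np.int32(307), np.int32(22), np.int32(10), np.int32(141)), (np.int32(318), np.int32(319), np.int32(21), np.int32(6), np.int32(55))]
```

View pics/s4c.png

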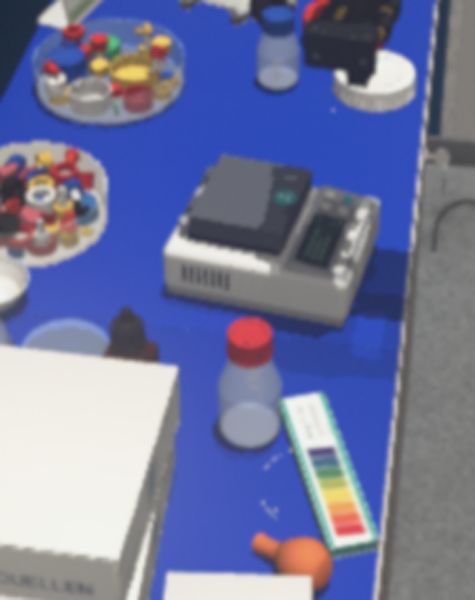

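The hood has stayed shut for 2 s since release, its top reads about 103 mm, the bystanders haven't moved and the arm is clear. Handing in.

```bash
python3 -c "
from station import *
print(close_job())"
```

```text
the job is handed in; nothing more can be done
None
```

The photometer job is done and handed in at about 12.3 s: the vial is down in its well and the hood is shut and latched.

- **Opening:** I pressed the teal pad to its stop (about 5 mm down, 43 N) and drew the finger up and to the front. The hood swung fully open.
- **Vial:** I pushed the cap straight down to its stop. Its top went from about 90 mm to 82–83 mm above the worktop, and fully home is 83 mm. The wrist force reached 90 N when it hit the stop, which is harder than needed but under the 120 N limit.
- **Closing:** I pushed the hood over from behind and pressed the pad to the same stop height (39 N), then let go.

**Last checks:** about 2 s after letting go, the hood was still shut. Its top read 102–103 mm, which agrees with 104 mm within camera error. The arm was clear, with about zero force. In the side view the bottles, white lid and strip box look where they were. The ring lid is mostly hidden behind the gripper in that last picture, but the arm never worked near it. I could not see the vial again once the hood was shut.

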